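Rinse the tall tumbler on the sprung cup rinser

TASK

Rinse the tall grey tumbler: set it, still mouth down, centred on the four arms of the cup rinser's rinse head, then push the tumbler straight down so that the head sinks about 10 mm, half of its travel, which gives the gentle spray; never push the head to the bottom, where it splashes. Keep it held there for three seconds and finish while still holding the tumbler pressed down like that: do not let go. Leave the short tumblers, the jar and the mug standing where they are.

Things in the scene. Friction and masses are not known exactly. Their poses are not given: they have to be found in the camera images.
- tumbler: the tall one of three grey plastic tumblers, standing upside down (mouth down) on the table. 130 mm high, a hollow cone: the closed end, at the top, is 54 mm across, it is 60 mm across 60 mm below the top, the mouth at the bottom is 72 mm outside and 66 mm inside; 0.08 to 0.17 kg. Origin: centre of the mouth (lower rim); z points up to the closed end
- rinser: the cup rinser: a fixed steel drip tray 180 x 180 mm, 42 mm high, with a sprung white plastic rinse head in its middle. Origin: centre of its underside, on the table. A pipe union sticks out 50 mm from its back (+x) side, 34 mm high
- rinse_seat (a point): centre of the rinse head, level with the top of its arms, 75 mm above the table when up; sinks with the head; z up. The head is a cross of four 8 mm round arms reaching 50 mm from the centre, diagonal to the tray's sides. A nozzle 26 mm across rises 20 mm above the arms in the middle and goes inside the tumbler; the rim rests on the arms
- rinse_head (a joint): how far the rinse head is pushed down, in m: 0 up, 0.020 at the bottom stop. Spring: the head stays up under a tumbler's own weight; it starts to sink at about 4 N, about 10 N hold it 10 mm down, about 16 N push it to the bottom. It springs back when released
- short_a: the same plastic tumbler in the short size, mouth down: 85 mm high, mouth 72 mm, upper end 56 mm across; bystander. Origin: centre of the mouth, on the table
- short_b: the same plastic tumbler in the short size, mouth down: 85 mm high, mouth 72 mm, upper end 56 mm across; bystander. Origin: centre of the mouth, on the table
- jar: white lidded jar, 68 mm across, 90 mm high; bystander. Origin: centre of its underside
- mug: white mug, 80 mm across, 90 mm high, upright; bystander. Origin: centre of its underside
Things that resemble listed ones, but are neither listed nor needed, are in the scene too. Leave any orange or pink look-alike of the tumbler alone.

How it is judged:
On the way, in this order (a step that is already met when the one before it is completed fails the run):
1. the tumbler stands mouth down on the rinse head's arms, centred within 12 mm, before the head is pushed down as far as 6 mm (horizontal distance between tumbler and rinse_seat below 0.012 m and angle between tumbler's own z axis and vertical below 0.12 rad and z of tumbler in the frame of rinse_seat below 0.006 m and value of joint rinse_head below 0.006 m and contact force between tumbler and rinser above 0.2 N), for 0.05 s.
2. the tumbler keeps the rinse head pushed down 6 to 14 mm for 3 s (horizontal distance between tumbler and rinse_seat below 0.012 m and angle between tumbler's own z axis and vertical below 0.12 rad and z of tumbler in the frame of rinse_seat below 0.006 m and value of joint rinse_head between 0.006 and 0.014 m and contact force between tumbler and rinser above 5 N and contact force between any of the fingers, the arm and tumbler above 2 N), for 3 s.
At the end, for the whole second after the job is handed in: The robot still presses the tumbler (over 2 N) and through it the rinse head (over 5 N), the head is 6 to 14 mm down, the tumbler is within 12 mm of the head's centre, upright within 0.12 rad and with its rim on the arms (all of step 2); the arm keeps its last pose, push and grip.
It fails at once if the rinse head is pushed to its bottom stop (beyond 18.5 mm) (value of joint rinse_head above 0.0185 m).
It fails at once if a short tumbler, the jar or the mug is moved over 25 mm or tipped (distance of any of short_a, short_b, jar, mug from where it was at the start of the episode above 0.025 m or angle between any of short_a, short_b, jar, mug's own z axis and vertical above 0.3 rad).
It also fails if it takes over 42 s, if anything falls off the work surface, if the arm or the gripper's body presses on something with over 40 N, if the wrist force passes 120 N, or if a joint passes its speed limit or range.

ROBOT

A 6-joint arm with a two-finger parallel gripper is mounted at the origin on the work surface. World frame = base frame: x ahead of the robot, y to its left, z up, the work surface at z = 0. Lengths are in m, angles in rad, forces in N, time in s.
With the tool pointing down it reaches from about 0.375 to 0.75 m from the base axis. Payload 9 kg.
Tool frame: the origin (TCP) lies between the finger pads; the fingertips stand 25 mm ahead of it and the grasp point (between the pads) lies 6 mm ahead of it; z points along the fingers, x is the direction in which the jaws open and shut, and the axes are right-handed (so a half turn about z gives the same grasp; the last joint's range is limited). The gripper opens to 85 mm and grips with 20 to 120 N. Pads are 22 mm wide; open, the fingers measure 114 mm over their backs; the gripper's body (76 mm by 85 mm) begins 54 mm behind the grasp point. The pads swing forward as they close: fully open they stand 13 mm farther back than shut.
Start: joints at [-1.509, 0.104, 0.097, 1.564, 0, 1.353], TCP at [0.166, -0.577, 0.217] pointing down, gripper open.
Joint ranges: [-2.99, 2.99], [-0.84, 1.86], [-1.1, 1.16], [-1.84, 2.11], [-1.51, 1.56], [-3.14, 3.14]. Speed limits (rad/s): [2.22, 2.22, 2.57, 3.14, 3.14, 3.14].

INTERFACE

Orientations are given as a rotation vector (axis times angle).
In Python, from plant import ctrl gives the robot as it stands. Calls block until the motion is done:
- ctrl.reach(position, orientation): joint-space move of the TCP to a pose.
- ctrl.move_l(position, rotation=None, v=0.15): straight line of the TCP; rotation=None keeps the orientation; v is the mean speed in m/s.
- ctrl.move_joints(angles): joint-space move.
- ctrl.set_gripper(opening, grasp_force=None): finger opening in m; grasp_force is the grip in N (None keeps the last); returns when the fingers have stopped.
- ctrl.sleep(seconds).
- ctrl.solve_ik(position, orientation): joint angles nearest the present ones, or None.
- ctrl.state(): the state.
- ctrl.snapshot(name): name is "scene" or "top"; returns the picture (400x640x3 uint8, red, green, blue); there is no depth.
- ctrl.get_calibration(name): a dict with "K" (3x3 intrinsics, pixels), "rvec" (rotation vector, rad) and "tvec" (3), from world to camera coordinates, as OpenCV has them. Camera axes: x right, y down, z forward; pixel columns grow to the right and rows downward; lengths in m; the calibration is good to about 2 mm. A picture is of the moment at which its call begins. get_calibration takes no time and is no camera call.
A pose or a line that the arm cannot do raises ctrl.MotionError and nothing moves.
- ctrl.finish_job(): hands the job in, once; it reports no verdict.
The state is a dict: "clock": time; "q": joint angles; "dq": joint speeds; "joint_efforts": joint torques, N m; "ee_pos": TCP position; "ee_rot": TCP orientation; "force": force on the tool from outside, world axes, zero at the start; "ft_torque": the same for the moment, N m; "finger_gap": finger opening in m.
Only numpy, scipy, OpenCV 4.12 (cv2) and the standard library are available. Lean on these libraries where they do the work, as an engineer would, in place of code of your own. Each camera call takes 0.05 s, during which the arm holds its last target. There are 200 camera calls.

## Working session

There is one attempt and no reset: what is moved stays moved. The work goes in short steps, each a Python script; the robot and the scene stay as the last script left them, time stands still between calls to the robot, and variables do not carry over. Pictures are saved under pics/ and viewed, about 8 in all and at most 12, crops included, and the job is handed in when it is done.

```bash
mkdir -p pics; python3 - <<'E'
from plant import ctrl
import cv2,numpy as np
for n in("scene","top"):
    im=ctrl.snapshot(n); cv2.imwrite(f"pics/{n}0.png",im[:,:,::-1])
    c=ctrl.get_calibration(n); R=cv2.Rodrigues(np.array(c["rvec"]))[0]
    print(n,np.round(c["K"],1).tolist(),"cam at",-R.T@np.array(c["tvec"]),"fwd",R[2])
s=ctrl.state(); print(s)
E
```

```text
scene [[456.9, 0.0, 319.9], [0.0, 456.9, 203.3], [0.0, 0.0, 1.0]] cam at [0.96848048 0.54452289 1.28626028] fwd [-0.32972302 -0.35553348 -0.87457342]
top [[517.4, 0.0, 315.1], [0.0, 517.4, 202.6], [0.0, 0.0, 1.0]] cam at [0.40368005 0.07796814 1.41881166] fwd [ 0.06254906 -0.00909742 -0.99800043]
{'clock': 0.1, 'q': array([-1.50870091e+00,  1.04642413e-01,  9.65673935e-02,  1.56391914e+00,
       -6.36375441e-07,  1.35309427e+00]), 'dq': array([-0.00029256, -0.00139659,  0.00246622,  0.00183538,  0.00027017,
        0.0016458 ]), 'joint_efforts': array([ 6.71623216e-03, -5.58205390e+01,  5.04721928e+01,  1.28754650e-02,
       -2.07696412e-04,  6.56473105e-06]), 'ee_pos': array([ 0.16568432, -0.57634198,  0.21630965]), 'ee_rot': array([-2.50877539e+00,  1.88942664e+00,  1.22342614e-03]), 'force': array([ 0.58704126, -0.27772768, -0.48751733]), 'ft_torque': array([-0.00445202,  0.01643978,  0.00157248]), 'finger_gap': 0.08562215441647203}
```

View pics/scene0.png

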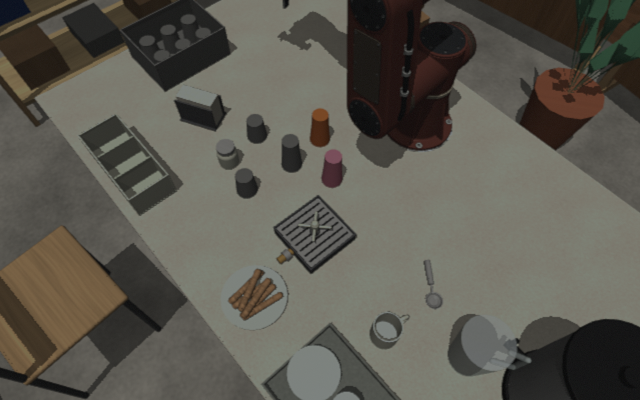

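View pics/top0.png

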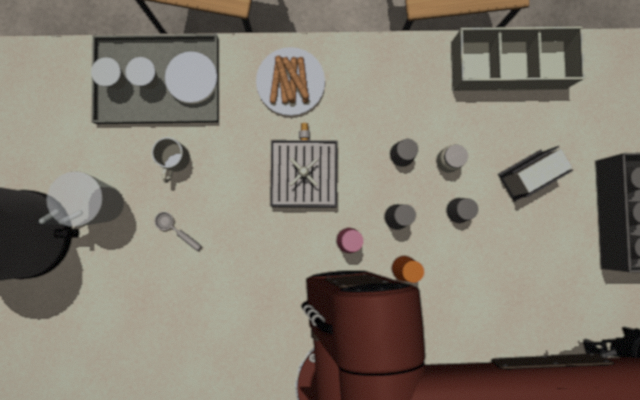

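The scene picture shows three grey tumblers at (256,128), (290,153) and (246,183). The jar is at (227,155), the orange look-alike at (319,128), the pink one at (333,169), and the rinser at (315,230). In the top view the greys are at (404,152), (400,216) and (462,210), with the rinser at (304,174). The one at scene (290,153) / top (400,216) looks tallest, so I'll check it in a crop.

```bash
python3 - <<'E'
import cv2,numpy as np
s=cv2.imread("pics/scene0.png");t=cv2.imread("pics/top0.png")
a=cv2.resize(s[105:205,210:360],None,fx=4,fy=4,interpolation=cv2.INTER_CUBIC)
b=cv2.resize(t[130:290,260:490],None,fx=3.4,fy=3.4,interpolation=cv2.INTER_CUBIC)
g=lambda im:np.uint8(255*(im/255.)**.6)
cv2.imwrite("pics/c1.png",g(a));cv2.imwrite("pics/c2.png",g(b))
E
```

```text
(no output)
```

View pics/c1.png

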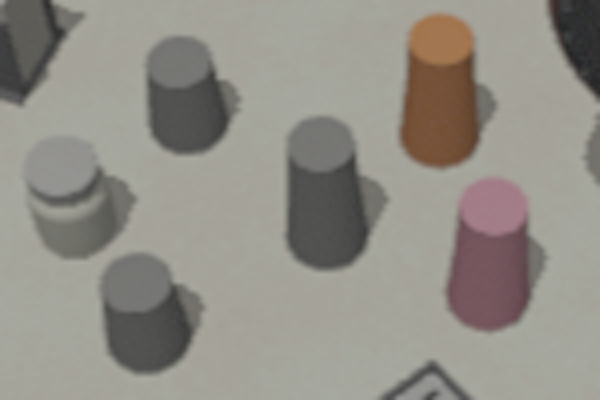

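View pics/c2.png

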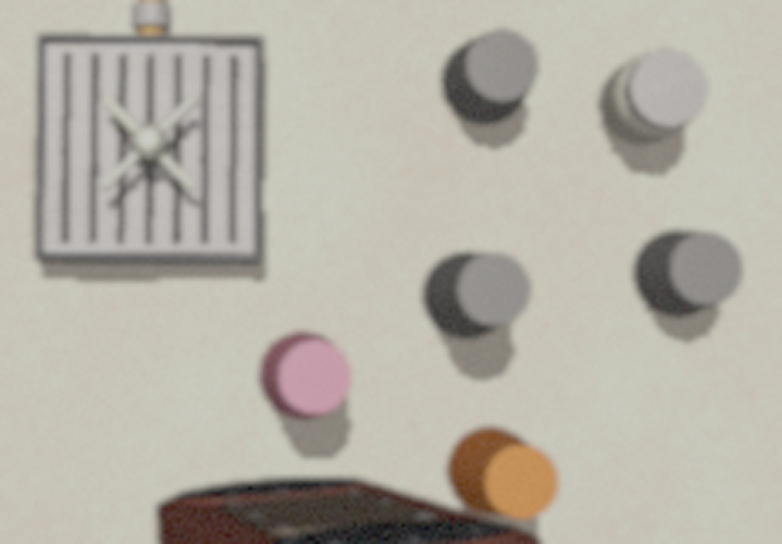

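The tall grey is confirmed: in the scene crop its top disc is at (321,144) and its body is clearly longer than the two short greys. In the top crop its disc is at (494,289). The rinse head's cross is centred near (152,147), and the tray corners are at (40,37), (262,38), (263,260) and (37,258).

```bash
cat > h.py <<'E'
from plant import ctrl
import cv2,numpy as np
from scipy.spatial.transform import Rotation as Ro
def px2w(n,uv,z):
    c=ctrl.get_calibration(n);R=cv2.Rodrigues(np.array(c["rvec"]))[0]
    o=-R.T@np.array(c["tvec"]).ravel()
    d=R.T@np.linalg.inv(c["K"])@np.array([uv[0],uv[1],1.])
    return (o+d*(z-o[2])/d[2])[:2]
def down(a): # tool z down, jaw axis at world angle a
    x=np.array([np.cos(a),np.sin(a),0]);z=np.array([0,0,-1.]);y=np.cross(z,x)
    return Ro.from_matrix(np.c_[x,y,z]).as_rotvec()
E
python3 - <<'E'
from h import *
T=lambda u,v:(260+(u+.5)/3.4-.5,130+(v+.5)/3.4-.5)
S=lambda u,v:(210+(u+.5)/4-.5,105+(v+.5)/4-.5)
print("tumbler",px2w("top",T(494,289),.13),px2w("scene",S(321,144),.13))
print("tum bottom",px2w("top",T(468,295),0))
for n,p,z in[("orange",(520,482),.13),("pink",(313,376),.13),("sa",(501,66),.085),("sb",(704,269),.085),("jar",(668,88),.09)]:print(n,px2w("top",T(*p),z))
cs=[px2w("top",T(*p),.042) for p in[(40,37),(262,38),(263,260),(37,258)]]
print(cs,np.mean(cs,0))
print("seat",px2w("top",T(152,147),.071),"nozzle",px2w("top",T(150,140),.095), px2w("scene",(315,226),.085))
q=ctrl.state()["q"]
p=px2w("top",T(494,289),.13)
for a in np.arange(-90,91,30):
    print(a,[None if (s:=ctrl.solve_ik([*xy,z],down(np.radians(a)))) is None else np.round(s,2).tolist() for xy,z in((p,.3),(p,.09),((.49,.1),.17))])
E
```

```text
tumbler [ 0.45082489 -0.1576021 ] [ 0.45459068 -0.15531025]
tum bottom [ 0.45106722 -0.16020041]
orange [ 0.30977147 -0.17276201]
pink [ 0.38930928 -0.02335513]
sa [ 0.6231985  -0.17583392]
sb [ 0.46514511 -0.32625669]
jar [ 0.60355294 -0.30200491]
[array([0.6587917 , 0.17987749]), array([0.65540653, 0.00454491]), array([0.47967828, 0.00707654]), array([0.48404414, 0.18414168])] [0.56948016 0.09391015]
seat [0.56659883 0.09245367] nozzle [0.56904778 0.09362938] [0.57671552 0.1033779 ]
-90 [[-0.61, -0.23, -0.07, 1.73, 0.0, 2.53], [-0.61, -0.26, -0.48, 1.35, 0.0, 2.53], [-0.06, -0.21, -0.29, 1.49, 0.0, 3.08]]
-60 [[-0.61, -0.23, -0.07, 1.73, 0.0, 2.01], [-0.61, -0.26, -0.48, 1.35, 0.0, 2.01], [-0.06, -0.21, -0.29, 1.49, 0.0, 2.56]]
-30 [[-0.61, -0.23, -0.07, 1.73, -0.0, 1.48], [-0.61, -0.26, -0.48, 1.35, -0.0, 1.48], [-0.06, -0.21, -0.29, 1.49, -0.0, 2.03]]
0 [[-0.61, -0.23, -0.07, 1.73, 0.0, 0.96], [-0.61, -0.26, -0.48, 1.35, 0.0, 0.96], [-0.06, -0.21, -0.29, 1.49, 0.0, 1.51]]
30 [[-0.61, -0.23, -0.07, 1.73, -0.0, 0.44], [-0.61, -0.26, -0.48, 1.35, -0.0, 0.44], [-0.06, -0.21, -0.29, 1.49, -0.0, 0.99]]
60 [[-0.61, -0.23, -0.07, 1.73, 0.0, -0.09], [-0.61, -0.26, -0.48, 1.35, 0.0, -0.09], [-0.06, -0.21, -0.29, 1.49, 0.0, 0.46]]
90 [[-0.61, -0.23, -0.07, 1.73, 0.0, -0.61], [-0.61, -0.26, -0.48, 1.35, 0.0, -0.61], [-0.06, -0.21, -0.29, 1.49, 0.0, -0.06]]
```

```bash
python3 - <<'E'
from h import *
r=down(0.); x,y=.452,-.157
P=lambda t:print(t,{k:np.round(ctrl.state()[k],4) for k in("clock","ee_pos","force","finger_gap")})
ctrl.reach([x,y,.25],r);P("hover")
ctrl.move_l([x,y,.096],v=.1);P("down")
ctrl.set_gripper(.05,40);P("grip")
ctrl.move_l([x,y,.26],v=.1);P("lift")
for n in("scene","top"): cv2.imwrite(f"pics/{n}1.png",ctrl.snapshot(n)[:,:,::-1])
g=lambda im:np.uint8(255*(im/255.)**.6)
a=cv2.imread("pics/scene1.png")[60:260,180:400];b=cv2.imread("pics/top1.png")[100:300,250:450]
cv2.imwrite("pics/c3.png",g(np.hstack([cv2.resize(a,(440,400),interpolation=2),cv2.resize(b,(400,400),interpolation=2)]))[:,:800])
E
```

```text
hover {'clock': np.float64(1.95), 'ee_pos': array([ 0.4519, -0.1578,  0.2498]), 'force': array([-0.4354, -0.9023, -0.9664]), 'finger_gap': np.float64(0.0854)}
down {'clock': np.float64(3.6417), 'ee_pos': array([ 0.4523, -0.1572,  0.0966]), 'force': array([-0.0054,  0.9876,  0.1757]), 'finger_gap': np.float64(0.0857)}
grip {'clock': np.float64(4.0583), 'ee_pos': array([ 0.4522, -0.1573,  0.0968]), 'force': array([-2.0581,  0.3509,  6.5711]), 'finger_gap': np.float64(0.0535)}
lift {'clock': np.float64(5.85), 'ee_pos': array([ 0.4518, -0.1569,  0.2594]), 'force': array([ 0.0495, -0.4997, -2.1757]), 'finger_gap': np.float64(0.0532)}
```

View pics/c3.png

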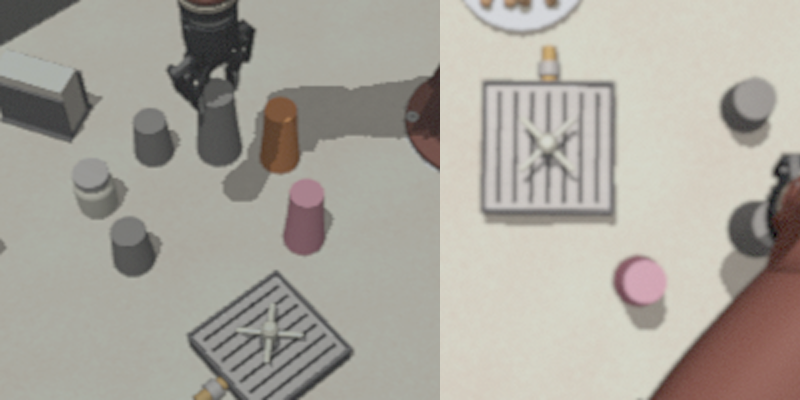

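```bash
python3 - <<'E'
from h import *
a=cv2.imread("pics/scene1.png")[55:155,250:350]
cv2.imwrite("pics/c4.png",np.uint8(255*(cv2.resize(a,(600,600),interpolation=cv2.INTER_CUBIC)/255.)**.5))
c=ctrl.get_calibration("scene")
for z in(.297,.28,.26,.254,.235,.2,.167,.15): print(z,6*(cv2.projectPoints(np.array([[.4518,-.157,z]]),c["rvec"],c["tvec"],c["K"],None)[0].ravel()-[250,55]))
E
```

```text
0.297 [225.49217493 292.89716146]
0.28 [227.26329935 317.10920212]
0.26 [229.29579069 344.8942421 ]
0.254 [229.89505467 353.08644119]
0.235 [231.76174136 378.60485956]
0.2 [235.08181924 423.99176718]
0.167 [238.07907478 464.96555316]
0.15 [239.57534903 485.4202725 ]
```

View pics/c4.png

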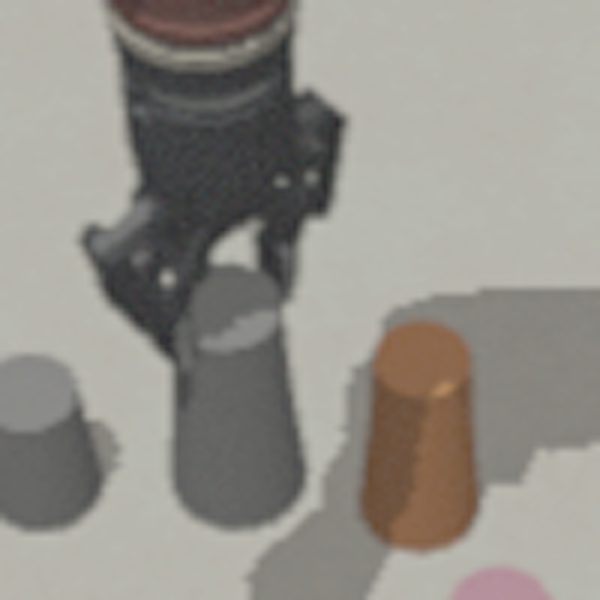

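Rim is about 0.10 m below the TCP, held upright near its upper part. Next I'll move over the head, descend to just above the nozzle and look.

```bash
python3 - <<'E'
from h import *
print(px2w("scene",(315.,222.5),.095),px2w("scene",(315.4,226.9),.071))
x,y=.569,.095
P=lambda t:print(t,{k:np.round(ctrl.state()[k],4) for k in("clock","ee_pos","force","finger_gap")})
ctrl.move_l([x,y,.26],v=.12);P("over")
ctrl.move_l([x,y,.205],v=.08);ctrl.sleep(.3);P("near")
for n in("scene","top"): cv2.imwrite(f"pics/{n}2.png",ctrl.snapshot(n)[:,:,::-1])
P("")
g=lambda im:np.uint8(255*(im/255.)**.6)
a=cv2.imread("pics/scene2.png")[150:290,250:380];b=cv2.imread("pics/top2.png")[120:220,250:350]
cv2.imwrite("pics/c5.png",g(np.hstack([cv2.resize(a,(520,560),interpolation=2),cv2.resize(b,(280,280),interpolation=2).repeat(2,0)])))
c=ctrl.get_calibration("scene")
for z in(.23,.1,.075,.095): print(z,4*(cv2.projectPoints(np.array([[x,y,z]]),c["rvec"],c["tvec"],c["K"],None)[0].ravel()-[250,150]))
E
```

```text
[0.57249762 0.09852111] [0.57321183 0.10124116]
over {'clock': np.float64(8.4167), 'ee_pos': array([0.5689, 0.0947, 0.2601]), 'force': array([ 0.3532, -0.4547, -1.362 ]), 'finger_gap': np.float64(0.0536)}
near {'clock': np.float64(9.55), 'ee_pos': array([0.5692, 0.095 , 0.2054]), 'force': array([-1.2202, -0.2134, -1.7522]), 'finger_gap': np.float64(0.0531)}
 {'clock': np.float64(9.65), 'ee_pos': array([0.5691, 0.095 , 0.2052]), 'force': array([-0.2665,  0.3081, -0.692 ]), 'finger_gap': np.float64(0.0535)}
0.23 [261.08962207 192.358646  ]
0.1 [260.44514209 280.82221522]
0.075 [260.33364074 296.1272805 ]
0.095 [260.42254928 283.92338299]
```

View pics/c5.png

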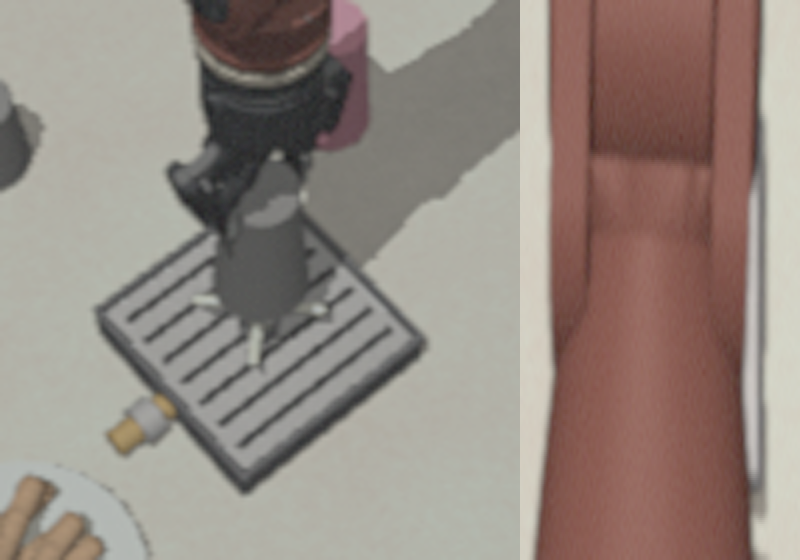

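The tumbler hangs upright above the head: rim centre about x=260 in the crop, cross centre about x=261. The two cameras disagree on the seat by a few mm, so I'll aim at the mean of (0.570, 0.0965), well inside the 12 mm tolerance. Now the guarded descent.

```bash
cat >> h.py <<'E'
def fz(n=8):
    v=[]
    for _ in range(n): v.append(ctrl.state()["force"][2]); ctrl.sleep(.02)
    return np.mean(v)
E
python3 - <<'E'
from h import *
x,y=.570,.0965
ctrl.move_l([x,y,.190],v=.06);ctrl.sleep(.2)
b=fz(15);z=.190;print("base",b)
while z>.160:
    z-=.0015; ctrl.move_l([x,y,z],v=.02); f=fz(5)-b
    s=ctrl.state();print(round(z,4),round(s["ee_pos"][2],4),round(f,2),round(s["clock"],2),round(s["finger_gap"],4))
    if f>4.5: break
print(fz(15)-b)
open("b.txt","w").write(f"{b} {z}")
E
```

```text
base -1.4746549242508222
0.1885 0.1884 -0.01 10.83 0.0534
0.187 0.187 -0.04 11.17 0.0536
0.1855 0.1855 -0.48 11.5 0.0533
0.184 0.184 -0.16 11.83 0.0536
0.1825 0.1825 -0.35 12.17 0.0533
0.181 0.181 -0.42 12.5 0.0536
0.1795 0.1795 -0.14 12.83 0.0535
0.178 0.178 0.03 13.17 0.0535
0.1765 0.1765 -0.26 13.5 0.0535
0.175 0.175 -0.23 13.83 0.0533
0.1735 0.1734 -0.35 14.17 0.0534
0.172 0.172 -0.3 14.5 0.0537
0.1705 0.1709 3.96 14.83 0.0531
0.169 0.1691 4.92 15.17 0.0536
5.292085329395492
```

Contact came at TCP z of about 0.171, where it would be with no slip in the grip. Next I'll push to about 10 N and look.

```bash
python3 - <<'E'
from h import *
x,y=.570,.0965
b,z=map(float,open("b.txt").read().split())
while z>.1605:
    z-=.001; ctrl.move_l([x,y,z],v=.02); f=fz(5)-b
    s=ctrl.state();print(round(z,4),round(s["ee_pos"][2],4),round(f,2),round(s["clock"],2),round(s["finger_gap"],4))
    if f>9.9: break
print(fz(20)-b,ctrl.state()["ft_torque"],ctrl.state()["clock"])
cv2.imwrite("pics/scene3.png",ctrl.snapshot("scene")[:,:,::-1])
a=cv2.imread("pics/scene3.png")[170:270,260:370]
cv2.imwrite("pics/c6.png",np.uint8(255*(cv2.resize(a,(660,600),interpolation=cv2.INTER_CUBIC)/255.)**.6))
c=ctrl.get_calibration("scene")
for zz in(.195,.065,.075): print(zz,6*(cv2.projectPoints(np.array([[x,y,zz]]),c["rvec"],c["tvec"],c["K"],None)[0].ravel()-[260,170]))
E
```

```text
0.168 0.1681 5.65 15.75 0.0537
0.167 0.1671 6.22 16.08 0.0535
0.166 0.1661 6.37 16.42 0.0535
0.165 0.1652 7.5 16.75 0.0534
0.164 0.1643 8.03 17.08 0.0537
0.163 0.1634 8.28 17.42 0.0535
0.162 0.1625 9.01 17.75 0.0538
0.161 0.1615 9.52 18.08 0.0539
0.16 0.1606 10.21 18.42 0.0533
10.010915653079206 [-0.01652344  0.5988991  -0.0643797 ] 18.75
0.195 [331.87987713 210.09339607]
0.065 [330.91378378 336.40650529]
0.075 [330.98232147 327.44545694]
```

View pics/c6.png

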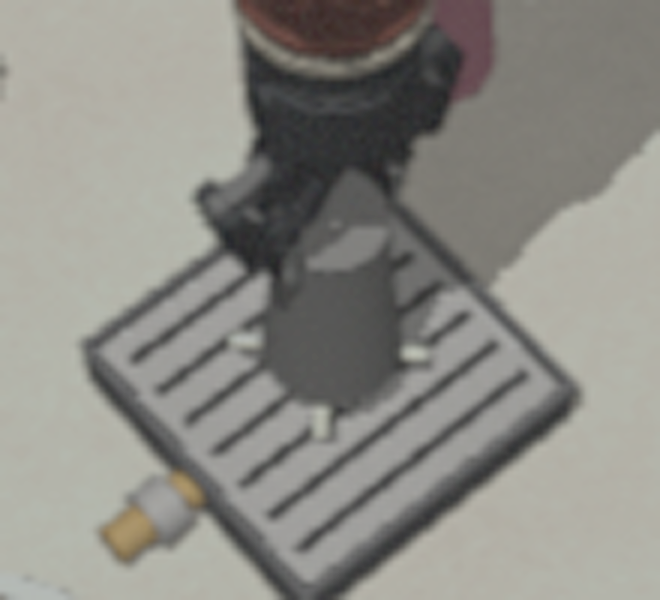

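The tumbler is on the arms. The rim centre is at about (332,350) and the arm-tip midpoint at (331,346), so it is off by about 2 mm, and it looks upright. The push is 10 N, about 10 mm down. Now I'll hold and hand in.

```bash
python3 - <<'E'
from h import *
b=float(open("b.txt").read().split()[0])
for _ in range(4):
    ctrl.sleep(.85); print(round(fz(10)-b,2),ctrl.state()["ee_pos"][2],ctrl.state()["clock"])
ctrl.finish_job()
E
```

```text
9.9 0.1606644129161646 19.8167
10.08 0.16066001733472546 20.8333
10.01 0.1606673783783702 21.85
10.33 0.1606462043036235 22.8667
the job is handed in; nothing more can be done
```

I set the tall grey tumbler, still mouth down, on the rinse head and pressed it down about 10 mm. I held it there for over 4 s and handed the job in at about 23 s, still gripping and pressing; no verdict was reported.

- **Push:** The force stayed at 9.9–10.3 N throughout the hold. The tool moved down about 10.5 mm after touching the arms, so the head is roughly halfway down.
- **Grip:** There was no sign of slipping. The finger gap stayed steady to within about 1 mm.
- **Centring:** The last picture shows the rim about 2 mm off the head's centre and the tumbler upright.
- **Disagreement:** The two cameras differed by 5–8 mm on where the head's centre is. I aimed at roughly the middle of the two, and the last picture fits that choice. That picture comes from only one of the cameras, because the arm blocked the top view.
- **Other items:** The arm's paths stayed clear of the short tumblers, jar and mug. I did not check them in a final picture.

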